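# Uncap the two-part glue stand

## Robot

A 6-joint arm with a two-finger parallel gripper is mounted at the origin on the work surface. World frame = base frame: x ahead of the robot, y to its left, z up, the work surface at z = 0. Lengths are in m, angles in rad, forces in N, time in s.
With the tool pointing down it reaches from about 0.25 to 0.775 m from the base axis. Payload 4 kg.
Tool frame: the origin (TCP) lies where the fingers leave the gripper's body, on its centre line; the fingertips stand 97 mm ahead of it and the grasp point (between the pads) lies 78 mm ahead of it; z points along the fingers, y is the direction in which the jaws open and shut (so a half turn about z gives the same grasp; the last joint's range is limited). The gripper opens to 94 mm and grips with 3 to 60 N. Pads are 16 mm wide; open, the fingers measure 119 mm over their backs; the gripper's body (75 mm by 177 mm) begins 78 mm behind the grasp point.
Start: joints at [-1.309, 0.087, 1.371, -0, 1.684, -0.103], TCP at [0.196, -0.514, 0.303] pointing down, gripper open.
Joint ranges: [-3.1, 3.1], [-0.76, 2.03], [0.27, 2.55], [-1.08, 4.22], [0.17, 2.65], [-2.57, 2.57]. Speed limits (rad/s): [2.79, 2.79, 3.14, 3.14, 3.14, 3.14].

## Interface

Orientations are given as a unit quaternion [w, x, y, z].
In Python, from bench import arm gives the robot as it stands.
- The arm moves only by the tool carry_out, never from a script. Its argument "series" is a list that holds one entry, the list of rows, each a list of 6 numbers: the shift along the tool's x, y, z in mm, then the turn, a rotation vector about the tool's x, y, z in rad. A call has 1 to 5 rows; each row is the pose to reach, as a shift and turn from the pose measured when the call began, along the tool's axes at that moment; what a row does not reach only later rows make up. A row lasts 1/10 s, in which the tool goes at most 50 mm and 8.59 degrees, less where a joint would pass 70% of its speed; a pose out of reach is approached as far as the arm can. A call with a gripper value outside its range is refused whole. "grip" is the closure, from 0 (fully open) to 1 (shut), set as the call begins (left out, the last holds). The fingers move at their own pace and stop on an object; "grip_force" is the grip in N (left out, the last holds). Time passes only in rows, so rows that repeat a pose let the fingers close. It gives the time, the measured TCP pose, the force and the opening at its end, in the units of the state.
- arm.get_state(): the state, without advancing time (a new reading comes with each control period).
- arm.capture(name): name is "scene" or "top" or "wrist"; returns a dict with "img" (480x640x3 uint8, red, green, blue), "fx", "fy", "cx", "cy" (pixels), "origin" and "attitude" of the camera in the world. Camera axes: x right, y up, looking along -z (the intrinsics and any distortion apply to the point x, -y, -z); pixel columns grow to the right and rows downward; lengths in m; the calibration is good to about 2 mm. A picture is of the moment at which its call begins. There is no depth.
- arm.finish_job(): hands the job in, once; it reports no verdict.
Trained networks look in the newest picture that a camera, given by its name, has taken for a name from the list of things; names that differ only in an ending like _2 or _b are one class to them, and where a whole thing is asked for, a point or a joint stands for the part that bears it (a point fixed in the world has none). Each returns a list of dicts, best first, with "conf" (0 to 1); they miss things now and then, are a little off and sometimes report something else, mostly with a low value. They report only what shows in the picture. A call takes as long as a camera call. They do not tell look-alikes from the thing itself.
- arm.cut_out(camera, name): "region" (480x640 bool, what is visible of it) and "box" ([left, top, right, bottom] in pixels, round what is visible of it).
The state is a dict: "t": time; "joint_positions": joint angles; "joint_velocities": joint speeds; "joint_torque": joint torques, N m; "eef_pos": TCP position; "tool_rot": TCP orientation; "ft_force": force on the tool from outside, world axes, zero at the start; "ft_torque": the same for the moment, N m; "finger_gap": finger opening in m.
Only numpy, scipy, OpenCV 4.12 (cv2) and the standard library are available. Lean on these libraries where they do the work, as an engineer would, in place of code of your own. Each camera call takes 0.05 s, during which the arm holds its last target. There are 200 camera calls.

## Task

Turn the yellow keeper on the twin glue stand clockwise until it clicks over and its bar is clear of both caps, and leave it there. Then unscrew the red cap: nobody knows whether its pot has a left-hand or a right-hand thread, so find out by trying which way it gives, turn it that way as far as it goes, and only then lift it straight off. Finish while still holding the red cap in the gripper, level and still, about 10 cm above where it was screwed on; leave the blue cap on its pot and do not disturb the other things on the table.

Things in the scene. Friction and masses are not known exactly. Their poses are not given: they have to be found in the camera images.
- stand: Fixed plywood board 100 x 285 x 10 mm with two white pots (68 mm wide, shoulder 45 to 55 mm high, then a collar 44 mm wide up to 70 mm), their axes 90 mm either side of its middle, and between them a column 26 mm wide up to 106 mm that carries the keeper. Origin: centre of its underside on the table; y runs through both pots, z up. Place and yaw (up to 0.5 rad) vary.
- keeper_grip (a point): On the keeper's turning axis at the height to grip, 134 mm above the table. Yellow keeper: a bar 148 mm long, 16 wide, 6 thick (106 to 112 mm above the table), lying 2 mm above the edges of both caps, and on it an upright grip 14 mm thick, 42 mm long, from 112 to 146 mm above the table. Bar and grip run along this point's y axis; z up.
- keeper (a joint): Keeper angle, rad: 0 as found, bar over both caps (they cannot be lifted); grows clockwise seen from above to an end stop at 1.4, bar across the stand, clear of both caps. A spring detent resists (at most 0.09 Nm, plus 0.02 Nm friction) up to 0.7, then it snaps over and stays at about 1.4. It does not turn the other way from 0.
- cap_red: Loose red screw cap, round ribbed wall, 50 mm in diameter, 34 mm high, hollow, 30 to 65 g, white line on its top along its +x. Origin: on its axis at its lower rim, 70 mm above the table while screwed on; z up. It sits on either pot, its x axis within 0.08 rad of the stand's x axis at the start. The neck stands 28 mm into it.
- cap_red_top (a point): Centre of the red cap's top, 34 mm above its rim. The steep quarter-turn thread has 2 mm of up-down play. Turned the right way the cap runs lightly to an end stop 71 degrees from the stand's x axis (free to lift from 52 degrees on); the wrong way it stops dead after 5 to 15 degrees. One pot opens counter-clockwise seen from above, the other clockwise: which is which cannot be seen and varies.
- cap_blue: Blue cap of the same make on the other pot, same sizes and origin; it stays there.
- glue_stick: Bystander: glue stick standing up, 29 mm wide, 87 mm high, yellow with black cap. Origin: centre of its underside.
- tape_roll: Bystander: amber tape roll lying flat, 90 mm wide, 24 mm high. Origin: centre of its underside.
- eraser: Bystander: white eraser 45 x 20 x 13 mm. Origin: centre of its underside.
- scissors: Bystander: scissors with red handles lying flat, 125 mm long, 9 mm high. Origin: near the pivot, on the table.
Not all that is in view belongs to the job. Several things have the shape of the cap_blue; the one meant has the colours described above. There is more than one size of the cap_red; the job needs the smaller.

How it is judged:
On the way, in this order (a step that is already met when the one before it is completed fails the run):
1. the keeper is clicked over its detent, clear of both caps (value of joint keeper above 1.15 rad), for 0.2 s.
2. the red cap is turned along its thread while still down on its pot (angle between the x axis of cap_red and the x axis of stand, either way round above 0.7 rad and height (world z) of cap_red below 0.078 m), for 0.02 s.
At the end, for the whole second after the job is handed in: The red cap is held by the fingers, 60 to 180 mm above its screwed-on height and within 60 mm sideways of a pot's axis, level within 0.3 rad and still, touching neither the stand nor the blue cap; the keeper is still clicked over (above 1.15 rad); the blue cap is on its pot (moved less than 8 mm) (height (world z) of cap_red between 0.13 and 0.25 m and angle between cap_red's own z axis and vertical below 0.3 rad and linear speed of cap_red below 0.03 m/s and contact force between the fingers and cap_red above 1 N and contact force between cap_red and stand below 0.1 N and contact force between cap_red and cap_blue below 0.1 N and x of cap_red in the frame of stand between -0.06 and 0.06 m and (y of cap_red in the frame of stand between -0.15 and -0.03 m or y of cap_red in the frame of stand between 0.03 and 0.15 m) and value of joint keeper above 1.15 rad and distance of cap_blue from where it was at the start of the episode below 0.008 m); the arm keeps its last pose, push and grip.
It fails at once if the blue cap is taken off or dislodged (15 mm) (distance of cap_blue from where it was at the start of the episode above 0.015 m).
It fails at once if a bystander is moved by more than 30 mm (distance of any of glue_stick, tape_roll, eraser, scissors from where it was at the start of the episode above 0.03 m).
It also fails if it takes over 48 s, if anything falls off the work surface, if the arm or the gripper's body presses on something with over 40 N, if the wrist force passes 120 N, or if a joint passes its speed limit or range.

## Working session

There is one attempt and no reset: what is moved stays moved. The work goes in short steps, Python scripts to look and compute and a tool call to move; the robot and the scene stay as the last step left them, time stands still between calls to the robot, and variables do not carry over. Pictures are saved under pics/ and viewed, about 8 in all and at most 12, crops included, and the job is handed in when it is done.

Besides the shell and the picture viewer there is one more tool, called after "Request:" as name(argument=value, ...), one argument or row to a line, values as JSON. carry_out: Moves the arm, as the interface text tells. Its arguments: {"type":"object","properties":{"series":{"type":"array","items":{"type":"array","items":{"type":"array","items":{"type":"number"}}}},"grip":{"type":"number"},"grip_force":{"type":"number"}},"required":["series"]}

```bash
ls; mkdir -p pics; cat > h.py <<'E'
import numpy as np, cv2
from bench import arm
from scipy.spatial.transform import Rotation as R
def rot(q): return R.from_quat([q[1],q[2],q[3],q[0]]).as_matrix()
def ray(c,u,v):
    d=np.array([(u-c["cx"])/c["fx"],-(v-c["cy"])/c["fy"],-1.]); A=c["attitude"]; A=np.array(A)
    M=rot(A) if A.size==4 else A
    return np.array(c["origin"]),M@d
def onz(c,u,v,z):
    o,d=ray(c,u,v); return o+d*(z-o[2])/d[2]
def proj(c,p):
    A=np.array(c["attitude"]); M=rot(A) if A.size==4 else A
    q=M.T@(np.array(p)-np.array(c["origin"])); return c["cx"]+c["fx"]*q[0]/-q[2], c["cy"]-c["fy"]*q[1]/-q[2]
E
python3 - <<'E'
from h import *
s=arm.get_state(); print(s)
for n in ("top","scene"):
    c=arm.capture(n); cv2.imwrite(f"pics/{n}0.png",c["img"][:,:,::-1])
    print(n,{k:v for k,v in c.items() if k!="img"})
    for k in ("stand","keeper","cap_red","cap_blue","glue_stick","tape_roll","eraser","scissors"):
        for r in arm.cut_out(n,k):
            ys,xs=np.nonzero(r["region"]); print(k,round(r["conf"],2),r["box"],xs.mean().round(1),ys.mean().round(1))
E
```

```text
pics
{'t': 0.0, 'joint_positions': array([-1.30908882e+00,  8.79568285e-02,  1.37224278e+00, -3.04806065e-05,
        1.68356373e+00, -1.03128728e-01]), 'joint_velocities': array([ 8.72698407e-04, -3.13930540e-05, -2.82122108e-04,  1.11999885e-03,
        2.37900708e-04, -7.51979786e-04]), 'joint_torque': array([ 9.42719703e-05, -3.40187573e+01, -3.02423179e+01,  7.19499565e-02,
        3.29493103e-02, -1.71456277e-04]), 'eef_pos': array([ 0.19612675, -0.51349313,  0.30150875]), 'tool_rot': array([-1.08073060e-03,  9.83407631e-01,  1.81406321e-01, -1.01063586e-04]), 'ft_force': array([ 0.13697861, -0.66784131,  0.29624023]), 'ft_torque': array([ 0.0526269 , -0.02154881,  0.00554192]), 'finger_gap': 0.09421676088731842}
top {'fx': 546.0335581034072, 'fy': 546.0335581034072, 'cx': 320.83860641217797, 'cy': 239.33462391733528, 'origin': array([0.49643841, 0.0356137 , 1.13300283]), 'attitude': array([ 0.71204152,  0.02625456, -0.02335497, -0.70125753])}
stand 0.62 [321.9, 203.9, 462.2, 273.8] 392.1 239.4
keeper 0.75 [360.8, 225.5, 437.3, 245.4] 400.3 234.8
cap_red 0.95 [432.1, 229.5, 460
[... 535 characters left out ...]
.44204415, 0.22102782, 0.37184003, 0.7857981 ])}
stand 0.59 [197.0, 194.9, 322.8, 295.4] 259.4 247.7
keeper 0.76 [228.4, 194.3, 283.1, 230.1] 255.0 210.2
cap_red 0.7 [211.6, 196.3, 237.9, 218.6] 223.8 207.0
cap_red 0.59 [199.1, 180.3, 223.3, 212.5] 209.4 192.9
cap_blue 0.8 [310.2, 293.4, 334.3, 327.6] 322.9 312.7
cap_blue 0.77 [338.6, 258.8, 358.9, 288.7] 348.6 274.0
cap_blue 0.71 [272.9, 226.4, 299.7, 252.8] 288.6 239.8
glue_stick 0.69 [231.9, 266.4, 252.5, 309.3] 242.4 287.6
tape_roll 0.85 [170.6, 252.3, 214.6, 286.3] 191.1 267.1
tape_roll 0.3 [459.8, 296.9, 525.4, 328.1] 492.7 314.3
eraser 0.44 [302.5, 226.9, 309.0, 247.9] 305.5 233.7
scissors 0.57 [458.6, 296.0, 524.4, 329.9] 492.6 314.3
```

```bash
python3 - <<'E'
from h import *
a=cv2.imread("pics/top0.png")[140:330,250:530]
cv2.imwrite("pics/v1.png",cv2.resize(a,(784,532),interpolation=cv2.INTER_CUBIC))
a=cv2.imread("pics/scene0.png")[160:340,150:390]
cv2.imwrite("pics/v2.png",cv2.resize(a,(784,588),interpolation=cv2.INTER_CUBIC))
E
```

```text
(no output)
```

View pics/v1.png

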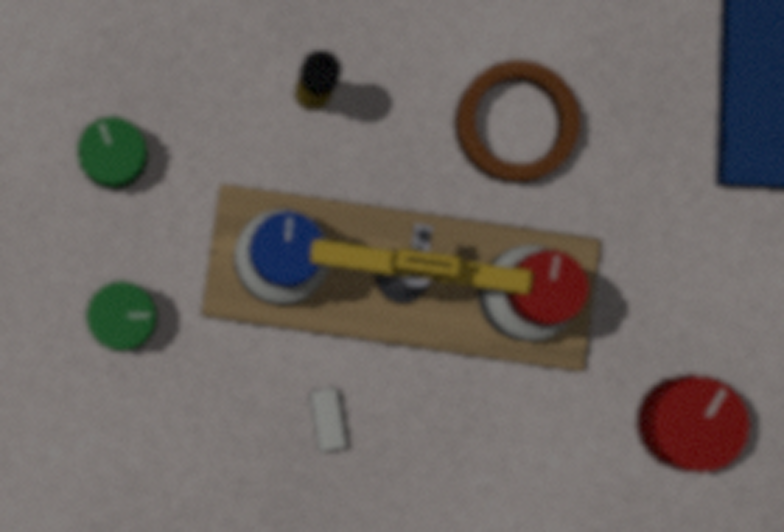

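View pics/v2.png

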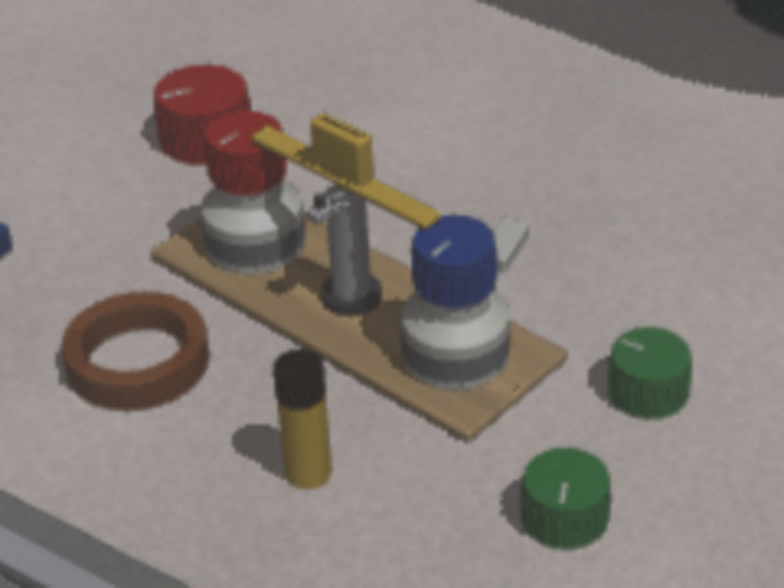

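The top view shows the stand with the blue cap at about pixel (351,229), the small red cap at (446,243) and the keeper between them. The large red cap and the green caps are decoys. Next I fit the stand pose from both views.

```bash
cat > fit.py <<'E'
from h import *
from scipy.optimize import minimize
def masks(img):
    h=cv2.cvtColor(img,cv2.COLOR_RGB2HSV); H,S,V=[h[...,i].astype(int) for i in range(3)]
    m=np.zeros(H.shape,int); s=S>140
    m[s&((H<6)|(H>172))]=1; m[s&(H>105)&(H<130)]=2; m[s&(H>18)&(H<32)&(S>165)]=3
    return m
def box(cx,cy,z0,z1,a,dx,dy):
    p=np.array([[x,y,0] for x in(-dx,dx) for y in(-dy,dy)])@R.from_euler('z',a).as_matrix().T
    return [(cx+q[0],cy+q[1],z) for q in p for z in(z0,z1)]
def cyl(x,y,z0,z1,r): return [(x+r*np.cos(t),y+r*np.sin(t),z) for t in np.linspace(0,6.28,40) for z in(z0,z1)]
def render(c,p,keep=0,side=1,S=4):
    x,y,a=p; T=R.from_euler('z',a).as_matrix()
    im=np.zeros((480*S//1,640*S//1),np.uint8)
    k=-keep
    for lab,pts in((1,cyl(0,-.09*side,.07,.104,.025)),(2,cyl(0,.09*side,.07,.104,.025)),(3,box(0,0,.106,.112,k,.008,.074)),(3,box(0,0,.112,.146,k,.007,.021))):
        w=np.array(pts)@T.T+[x,y,0]
        uv=np.array([proj(c,q) for q in w]); h=cv2.convexHull(((uv+.5)*S).astype(np.int32)); cv2.fillConvexPoly(im,h,lab)
    return im
def fit(cs,p0,keep=0,S=4):
    data=[]
    for c in cs:
        r=cv2.dilate((render(c,p0,keep,S=1)>0).astype(np.uint8),np.ones((15,15)))
        m=masks(c["img"])*r; data.append((c,cv2.resize(m.astype(np.uint8),None,fx=S,fy=S,interpolation=cv2.INTER_NEAREST)))
    f=lambda p:sum(((render(c,p,keep,S=S)!=m)).sum() for c,m in data)/S**2
    best=minimize(f,p0,method="Nelder-Mead",options=dict(initial_simplex=np.array(p0)+np.array([[0,0,0],[.008,0,0],[0,.008,0],[0,0,.08]]),xatol=1e-4,fatol=.05))
    return best.x,best.fun
E
python3 - <<'E'
from fit import *
t=arm.capture("top");s=arm.capture("scene")
p0=[*((onz(t,350.9,228.7,.1)+onz(t,445.6,242.8,.1))/2)[:2],-.145]; print(p0)
for cs in([t],[s],[t,s]): print(fit(cs,p0))
E
```

```text
[np.float64(0.5780628274169415), np.float64(-0.10616370492424682), -0.145]
(array([ 0.57873685, -0.10880103, -0.12942592]), np.float64(420.5))
(array([ 0.58583265, -0.18695861, -0.81165208]), np.float64(1280.9375))
(array([ 0.57859313, -0.10870412, -0.13399083]), np.float64(2244.5))
```

```bash
python3 - <<'E'
from fit import *
t=arm.capture("top");s=arm.capture("scene")
p=[.5787,-.1088,-.13]; out=[]
print(proj(s,[.5787,-.1088,.146]), "expected ~ (253,197)")
for c,(a,b,x,y) in((t,(190,290,310,470)),(s,(150,350,170,390))):
    m=masks(c["img"]); print([(m==i).sum() for i in range(4)])
    r=render(c,p,S=1); o=c["img"][:,:,::-1].copy()
    for l in(1,2,3):
        cs,_=cv2.findContours((r==l).astype(np.uint8),0,1); cv2.drawContours(o,cs,-1,(255,255,255),1)
    col=np.array([[0,0,0],[0,0,255],[255,0,0],[0,255,255]],np.uint8)[m]
    q=np.hstack([o[a:b,x:y],col[a:b,x:y]]); k=800/q.shape[1]; out.append(cv2.resize(q,(800,int(q.shape[0]*k)),interpolation=cv2.INTER_NEAREST)[:360])
cv2.imwrite("pics/v3.png",cv2.resize(np.vstack(out),None,fx=.95,fy=.95)[:600])
E
```

```text
(np.float64(253.98559309784667), np.float64(198.75039416375432)) expected ~ (253,197)
[np.int64(295559), np.int64(2114), np.int64(8108), np.int64(1419)]
[np.int64(303140), np.int64(2078), np.int64(1444), np.int64(538)]
```

View pics/v3.png

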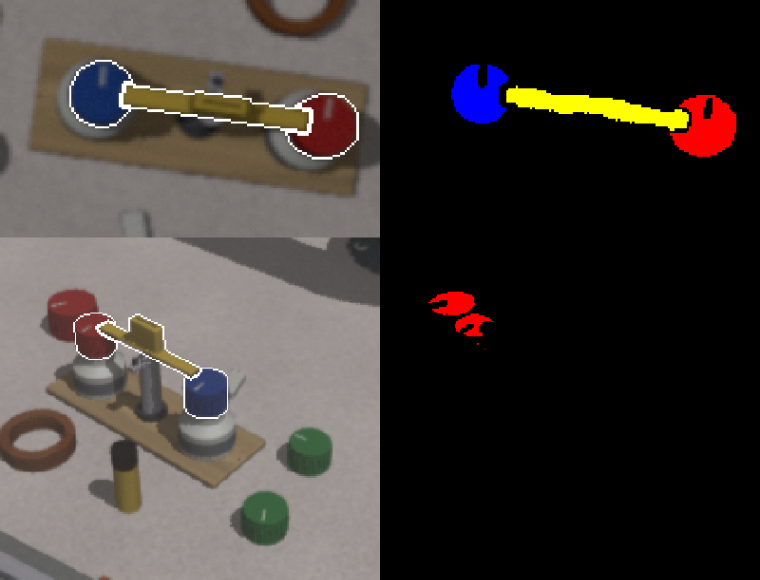

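The model overlay fits both views: stand at (0.579, -0.109), yaw -0.13, red cap on the stand's -y pot. I move above the keeper next.

```bash
cat > go.py <<'E'
import sys
from h import *
P=np.array([.5787,-.1088]);PSI=-.132
def go(x,y,z,phi):
    s=arm.get_state(); M=rot(s["tool_rot"]); T=(R.from_euler('z',phi)*R.from_euler('x',np.pi)).as_matrix()
    d=M.T@(np.array([x,y,z])-s["eef_pos"])*1000; r=R.from_matrix(M.T@T).as_rotvec()
    print("t",round(s["t"],2),"pos",s["eef_pos"].round(4),"phi",np.arctan2(M[1,0],M[0,0]).round(3),"F",s["ft_force"].round(1),"Tq",s["ft_torque"].round(2),"gap",round(s["finger_gap"],4),"j6",s["joint_positions"][5].round(2)); print("ROW",d.round(1),r.round(3))
if __name__=="__main__":
    u,v,z,a=map(float,sys.argv[1:]) # stand frame x,y, tcp z, phi relative to jaws along stand x
    c,s_=np.cos(PSI),np.sin(PSI)
    go(P[0]+c*u-s_*v,P[1]+s_*u+c*v,z,PSI+np.pi/2+a)
E
python3 go.py 0 0 .29 0
```

```text
t 1.1 pos [ 0.1962 -0.5138  0.3027] phi 0.365 F [-0.2  0.5 -0.3] Tq [ 0.    0.02 -0.03] gap 0.0938 j6 -0.1
ROW [ 501.8 -241.9   12.7] [ 0.     0.    -1.074]
```

Request:
carry_out(
  series=[
    [[502,-242,13,0,0,-1.074],[502,-242,13,0,0,-1.074],[502,-242,13,0,0,-1.074],[502,-242,13,0,0,-1.074],[502,-242,13,0,0,-1.074]],
  ],
  grip=0.3,
)

```text
t: 1.6
eef_pos: [0.3688, -0.3305, 0.2971]
tool_rot: [0.0, 0.847, 0.531, 0.0]
ft_force: [0.1, -0.5, 0.8]
finger_gap: 0.0662
```

```bash
python3 go.py 0 0 .29 0
```

```text
t 1.6 pos [ 0.3688 -0.3305  0.2971] phi 1.12 F [ 0.1 -0.5  0.8] Tq [-0.09 -0.06 -0.01] gap 0.0662 j6 -0.39
ROW [291.   92.5   7. ] [ 0.001  0.    -0.318]
```

Request:
carry_out(
  series=[
    [[291,92.5,7,0,0,-0.318],[291,92.5,7,0,0,-0.318],[291,92.5,7,0,0,-0.318],[291,92.5,7,0,0,-0.318],[291,92.5,7,0,0,-0.318]],
  ],
)

```text
t: 2.1
eef_pos: [0.5406, -0.1486, 0.2915]
tool_rot: [0.001, 0.752, 0.659, 0.0]
ft_force: [0.6, -0.8, -0.6]
finger_gap: 0.0658
```

```bash
python3 go.py 0 0 .28 0
```

```text
t 2.1 pos [ 0.5406 -0.1486  0.2915] phi 1.439 F [ 0.6 -0.8 -0.6] Tq [-0.03 -0.1   0.  ] gap 0.0658 j6 -0.24
ROW [44.5 32.5 11.5] [ 0.001  0.001 -0.   ]
```

Request:
carry_out(
  series=[
    [[44.5,32.5,11.5,0,0,0],[44.5,32.5,11.5,0,0,0],[44.5,32.5,11.5,0,0,0]],
  ],
)

```text
t: 2.4
eef_pos: [0.5791, -0.1075, 0.2789]
tool_rot: [-0.0, 0.751, 0.66, -0.001]
ft_force: [-0.5, 0.2, -0.1]
finger_gap: 0.0655
```

```bash
python3 go.py 0 0 .212 0; python3 - <<'E'
from h import *
c=arm.capture("wrist"); o=c["img"][:,:,::-1].copy()
print(c["origin"])
a=-.132;n=np.array([-np.sin(a),np.cos(a)]);x=np.array([np.cos(a),np.sin(a)])
P=np.array([.5787,-.1088])
for k in(-1,1):
  for sx,sy,z in((-7,-21,.146),(7,-21,.146),(7,21,.146),(-7,21,.146),(0,74,.112),(0,-74,.112),(0,90,.104),(0,-90,.104)):
    q=P+x*sx/1000+n*sy/1000; u,v=proj(c,[*q,z]); cv2.circle(o,(int(u),int(v)),3,(255,0,255),-1)
cv2.imwrite("pics/v4.png",o)
E
```

```text
t 2.4 pos [ 0.5791 -0.1075  0.2789] phi 1.442 F [-0.5  0.2 -0.1] Tq [-0.03 -0.06 -0.04] gap 0.0655 j6 -0.15
ROW [-1.3 -0.2 66.9] [-0.001  0.001  0.003]
[ 0.58804874 -0.0266266   0.36098012]
```

View pics/v4.png

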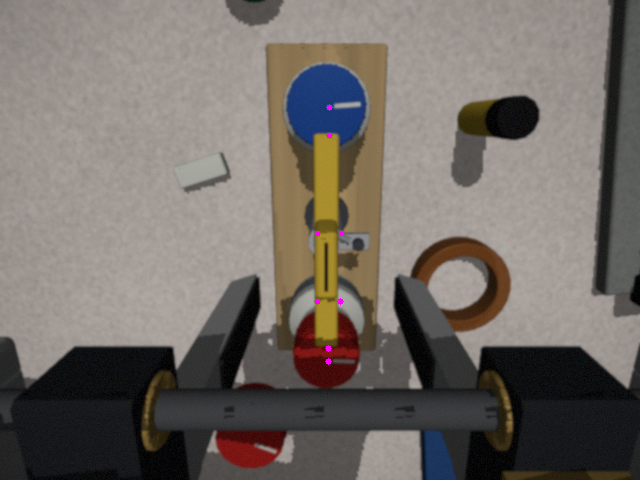

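The wrist view shows the keeper grip (326, 267) centred between the fingers, and the predicted corners match to about 3 px. I descend and grip.

Request:
carry_out(
  series=[
    [[-1,0,35,0,0,0],[-1,0,66,0,0,0],[-1,0,66,0,0,0]],
  ],
)

```text
t: 2.75
eef_pos: [0.5752, -0.1111, 0.2089]
tool_rot: [-0.003, 0.753, 0.658, -0.003]
ft_force: [0.0, -0.2, -0.5]
finger_gap: 0.0654
```

Request:
carry_out(
  series=[
    [[0,0,0,0,0,0],[0,0,0,0,0,0],[0,0,0,0,0,0],[0,0,0,0,0,0],[0,0,0,0,0,0]],
  ],
  grip=1,
  grip_force=25,
)

```text
t: 3.25
eef_pos: [0.5756, -0.1112, 0.2101]
tool_rot: [-0.003, 0.753, 0.658, -0.003]
ft_force: [-1.3, -0.4, 0.6]
finger_gap: 0.0296
```

```bash
python3 go.py 0 0 .212 0
```

```text
t 3.25 pos [ 0.5756 -0.1112  0.2101] phi 1.437 F [-1.3 -0.4  0.6] Tq [-0.03 -0.04  0.02] gap 0.0296 j6 -0.15
ROW [ 2.8  2.8 -1.9] [-0.008  0.001 -0.002]
```

Request:
carry_out(
  series=[
    [[2.5,2,-4,-0.008,0,0],[2.5,2,-4,-0.008,0,0],[2.5,2,-4,-0.008,0,0],[2.5,2,-4,-0.008,0,0],[2.5,2,-4,-0.008,0,0]],
  ],
)

```text
t: 3.75
eef_pos: [0.5781, -0.1086, 0.2154]
tool_rot: [0.001, 0.753, 0.658, 0.0]
ft_force: [-0.5, 1.3, 5.1]
finger_gap: 0.0138
```

```bash
python3 go.py 0 0 .213 0
```

```text
t 3.75 pos [ 0.5781 -0.1086  0.2154] phi 1.437 F [-0.5  1.3  5.1] Tq [0.28 0.25 0.02] gap 0.0138 j6 -0.15
ROW [-0.1  0.6  2.4] [ 0.002  0.001 -0.001]
```

Request:
carry_out(
  series=[
    [[0,0,0,0,0,0.14],[0,0,0,0,0,0.28],[0,0,0,0,0,0.42],[0,0,0,0,0,0.56],[0,0,0,0,0,0.7]],
  ],
)

```text
t: 4.25
eef_pos: [0.5777, -0.1084, 0.2154]
tool_rot: [0.0, 0.934, 0.358, 0.0]
ft_force: [-1.5, 1.3, 3.1]
finger_gap: 0.0137
```

```bash
python3 go.py 0 0 .213 -1.4
```

```text
t 4.25 pos [ 0.5777 -0.1084  0.2154] phi 0.732 F [-1.5  1.3  3.1] Tq [0.16 0.45 0.07] gap 0.0137 j6 0.56
ROW [0.5 0.9 2.4] [ 0.001 -0.     0.693]
```

Request:
carry_out(
  series=[
    [[0,0,0,0,0,0.14],[0,0,0,0,0,0.28],[0,0,0,0,0,0.42],[0,0,0,0,0,0.56],[0,0,0,0,0,0.68]],
  ],
)

```text
t: 4.75
eef_pos: [0.5776, -0.1081, 0.2154]
tool_rot: [-0.0, 1.0, 0.023, -0.0]
ft_force: [-1.1, 1.6, 1.9]
finger_gap: 0.0136
```

```bash
python3 go.py 0 0 .213 -1.4
```

```text
t 4.75 pos [ 0.5776 -0.1081  0.2154] phi 0.047 F [-1.1  1.6  1.9] Tq [0.29 0.26 0.  ] gap 0.0136 j6 1.24
ROW [1.  0.8 2.4] [-0.     0.     0.008]
```

Request:
carry_out(
  series=[
    [[0,0,0,0,0,0],[0,0,0,0,0,0],[0,0,0,0,0,0],[0,0,0,0,0,0],[0,0,0,0,0,0]],
  ],
  grip=0.25,
)

```text
t: 5.25
eef_pos: [0.5776, -0.1081, 0.2152]
tool_rot: [-0.0, 1.0, 0.024, -0.0]
ft_force: [0.2, 0.2, 0.3]
finger_gap: 0.0505
```

Request:
carry_out(
  series=[
    [[0,0,-40,0,0,0],[0,0,-70,0,0,0],[0,0,-70,0,0,0]],
  ],
)

```text
t: 5.55
eef_pos: [0.5793, -0.1086, 0.2912]
tool_rot: [0.002, 1.0, 0.024, 0.005]
ft_force: [0.9, 0.3, 0.6]
finger_gap: 0.0699
```

```bash
python3 go.py 0 -.09 .28 -.3; python3 - <<'E'
from fit import *
t=arm.capture("top");m=masks(t["img"]); 
for i in(1,2,3):
    ys,xs=np.nonzero(m[200:270,330:480]==i); print(i,len(xs),xs.mean()+330 if len(xs) else 0,ys.mean()+200 if len(xs) else 0)
cv2.imwrite("pics/v5.png",cv2.resize(t["img"][180:300,300:500,::-1],(600,360)))
E
```

```text
t 5.55 pos [ 0.5793 -0.1086  0.2912] phi 0.048 F [0.9 0.3 0.6] Tq [ 0.03 -0.   -0.01] gap 0.0699 j6 1.24
ROW [-16.8  88.7  11.3] [ 0.008 -0.007 -1.091]
1 224 445.05357142857144 248.79017857142856
2 423 351.290780141844 229.44444444444446
3 5 396.2 203.2
```

View pics/v5.png

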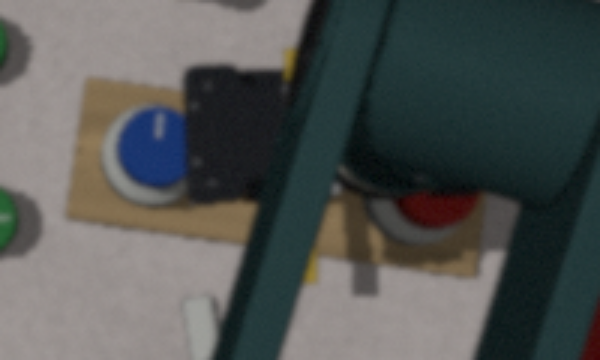

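The keeper bar now lies crosswise, with its yellow ends at (290,65) and (310,265). I move over the red cap.

Request:
carry_out(
  series=[
    [[-17,89,11,0.008,-0.007,-1.39],[-17,89,11,0.008,-0.007,-1.39],[-17,89,11,0.008,-0.007,-1.39],[-17,89,11,0.008,-0.007,-1.39],[-17,89,11,0.008,-0.007,-1.39]],
  ],
)

```text
t: 6.1
eef_pos: [0.5652, -0.1985, 0.2747]
tool_rot: [-0.002, 0.922, 0.386, -0.002]
ft_force: [-0.3, 0.9, -0.9]
finger_gap: 0.0705
```

```bash
python3 go.py 0 -.09 .28 0
```

```text
t 6.1 pos [ 0.5652 -0.1985  0.2747] phi 0.793 F [-0.3  0.9 -0.9] Tq [ 0.01 -0.06 -0.03] gap 0.0705 j6 0.35
ROW [ 1.5  0.8 -5.3] [-0.006  0.001 -0.646]
```

Request:
carry_out(
  series=[
    [[1.5,0.8,-5,-0.006,0,-0.646],[1.5,0.8,-5,-0.006,0,-0.646],[1.5,0.8,-5,-0.006,0,-0.646],[1.5,0.8,-5,-0.006,0,-0.646],[1.5,0.8,-5,-0.006,0,-0.646]],
  ],
)

```text
t: 6.6
eef_pos: [0.5662, -0.1978, 0.2773]
tool_rot: [-0.002, 0.751, 0.661, -0.001]
ft_force: [0.9, -0.6, 0.3]
finger_gap: 0.0708
```

```bash
python3 go.py 0 -.09 .168 0; python3 - <<'E'
from h import *
c=arm.capture("wrist"); o=c["img"][:,:,::-1].copy()
a=-.132;n=np.array([-np.sin(a),np.cos(a)])
P=np.array([.5787,-.1088])
u,v=proj(c,[*(P-n*.09),.104]); print(u,v); cv2.circle(o,(int(u),int(v)),3,(255,0,255),-1)
pts=[proj(c,[*(P-n*.09+.025*np.array([np.cos(t),np.sin(t)])),.104]) for t in np.linspace(0,6.3,40)]
cv2.polylines(o,[np.array(pts).astype(int)],True,(255,255,255),1)
cv2.imwrite("pics/v6.png",o)
E
```

```text
t 6.6 pos [ 0.5662 -0.1978  0.2773] phi 1.443 F [ 0.9 -0.6  0.3] Tq [-0.02 -0.06  0.  ] gap 0.0708 j6 -0.3
ROW [ -0.2   1.1 109.3] [-0.004 -0.001  0.004]
331.1632779356712 245.72258254886123
```

View pics/v6.png

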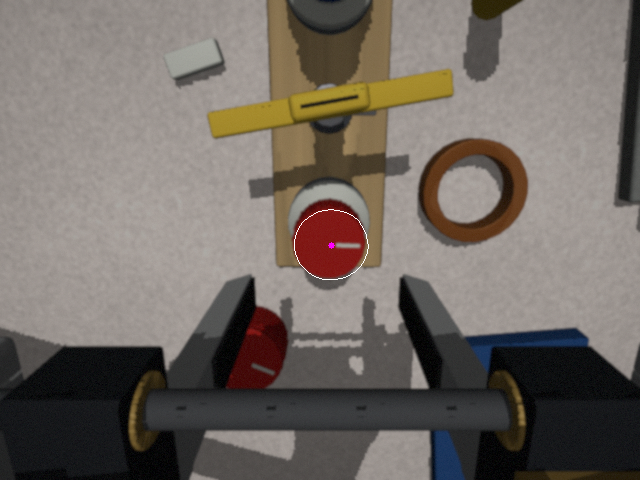

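The wrist view confirms the keeper is clear. The red cap is centred at (331,245) where predicted, with its white line pointing to the stand's +x. I descend in steps.

Request:
carry_out(
  series=[
    [[0,1,25,-0.004,0,0],[0,1,50,-0.004,0,0],[0,1,70,-0.004,0,0],[0,1,80,-0.004,0,0],[0,1,80,-0.004,0,0]],
  ],
)

```text
t: 7.15
eef_pos: [0.5657, -0.1973, 0.1942]
tool_rot: [-0.003, 0.751, 0.66, -0.001]
ft_force: [-0.0, 0.3, -0.4]
finger_gap: 0.0707
```

```bash
python3 go.py 0 -.09 .169 0
```

```text
t 7.15 pos [ 0.5657 -0.1973  0.1942] phi 1.443 F [-0.   0.3 -0.4] Tq [-0.03 -0.06 -0.01] gap 0.0707 j6 -0.3
ROW [-0.6  1.4 25.2] [-0.006 -0.002  0.004]
```

Request:
carry_out(
  series=[
    [[-0.6,1.4,10,-0.006,-0.002,0],[-0.6,1.4,20,-0.006,-0.002,0],[-0.6,1.4,25,-0.006,-0.002,0],[-0.6,1.4,25,-0.006,-0.002,0],[-0.6,1.4,25,-0.006,-0.002,0]],
  ],
)

```text
t: 7.65
eef_pos: [0.567, -0.1981, 0.1694]
tool_rot: [0.0, 0.751, 0.66, 0.0]
ft_force: [0.3, 0.1, 0.1]
finger_gap: 0.0702
```

Request:
carry_out(
  series=[
    [[0,0,0,0,0,0],[0,0,0,0,0,0],[0,0,0,0,0,0],[0,0,0,0,0,0],[0,0,0,0,0,0]],
  ],
  grip=1,
  grip_force=12,
)

```text
t: 8.15
eef_pos: [0.5672, -0.1982, 0.1699]
tool_rot: [0.001, 0.751, 0.66, 0.0]
ft_force: [0.1, -0.4, 0.7]
finger_gap: 0.0497
```

```bash
python3 go.py 0 -.09 .169 0
```

```text
t 8.15 pos [ 0.5672 -0.1982  0.1699] phi 1.443 F [ 0.1 -0.4  0.7] Tq [-0.02 -0.07 -0.03] gap 0.0497 j6 -0.3
ROW [ 0.1 -0.4  0.9] [0.001 0.    0.004]
```

Request:
carry_out(
  series=[
    [[0,0,0,0,0,-0.06],[0,0,0,0,0,-0.12],[0,0,0,0,0,-0.18],[0,0,0,0,0,-0.24],[0,0,0,0,0,-0.3]],
  ],
)

```text
t: 8.65
eef_pos: [0.5672, -0.198, 0.1699]
tool_rot: [0.001, 0.643, 0.766, 0.0]
ft_force: [-0.5, 0.6, 0.1]
finger_gap: 0.0501
```

```bash
python3 go.py 0 -.09 .17 0.3; python3 - <<'E'
from h import *
s=arm.get_state();print(s["joint_torque"].round(2))
E
```

```text
t 8.65 pos [ 0.5672 -0.198   0.1699] phi 1.745 F [-0.5  0.6  0.1] Tq [ 0.08 -0.11 -0.02] gap 0.0501 j6 -0.6
ROW [ 0.1 -0.3 -0.1] [0.001 0.    0.006]
[ -0.28 -39.39 -28.59  -0.08  -0.04   0.49]
```

```bash
python3 - <<'E'
from h import *
c=arm.capture("wrist"); s=arm.get_state();print(s["joint_torque"].round(2),s["ft_torque"].round(3))
cv2.imwrite("pics/v7.png",c["img"][:,:,::-1])
E
```

```text
[-2.300e-01 -3.939e+01 -2.857e+01 -2.000e-02 -0.000e+00 -1.500e-01] [-0.004 -0.09   0.004]
```

View pics/v7.png

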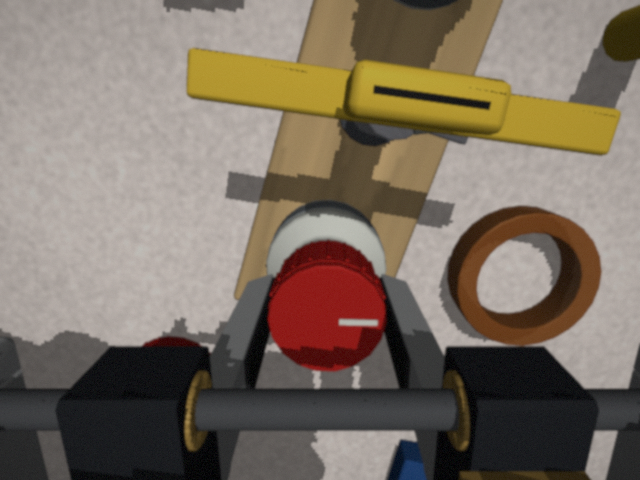

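The white line is still level in the tool frame at (358,323), so the cap turned 17° counter-clockwise with the gripper and met almost no torque. That is the opening direction, so I continue.

Request:
carry_out(
  series=[
    [[0,0,0,0,0,-0.1],[0,0,0,0,0,-0.2],[0,0,0,0,0,-0.3],[0,0,0,0,0,-0.4],[0,0,0,0,0,-0.5]],
  ],
)

```text
t: 9.2
eef_pos: [0.5672, -0.1979, 0.1699]
tool_rot: [0.0, 0.431, 0.902, 0.0]
ft_force: [-0.7, -0.5, -0.0]
finger_gap: 0.0499
```

```bash
python3 go.py 0 -.09 .17 1.24
```

```text
t 9.2 pos [ 0.5672 -0.1979  0.1699] phi 2.25 F [-0.7 -0.5 -0. ] Tq [ 0.06 -0.07  0.02] gap 0.0499 j6 -1.11
ROW [ 0.1 -0.3 -0.1] [ 0.001  0.001 -0.429]
```

Request:
carry_out(
  series=[
    [[0,0,0,0,0,-0.1],[0,0,0,0,0,-0.2],[0,0,0,0,0,-0.3],[0,0,0,0,0,-0.4],[0,0,0,0,0,-0.46]],
  ],
)

```text
t: 9.7
eef_pos: [0.5674, -0.1979, 0.1699]
tool_rot: [0.001, 0.214, 0.977, 0.0]
ft_force: [-0.3, 0.9, 0.5]
finger_gap: 0.05
```

```bash
python3 go.py 0 -.09 .17 1.24; python3 - <<'E'
from h import *
c=arm.capture("wrist"); s=arm.get_state();print(s["joint_torque"].round(2),s["ft_torque"].round(3))
cv2.imwrite("pics/v8.png",c["img"][180:400,180:480,::-1])
E
```

```text
t 9.7 pos [ 0.5674 -0.1979  0.1699] phi 2.711 F [-0.3  0.9  0.5] Tq [ 0.05 -0.26 -0.35] gap 0.05 j6 -1.57
ROW [ 0.4 -0.4 -0.1] [0.001 0.002 0.032]
[-2.000e-02 -3.968e+01 -2.836e+01 -2.200e-01  3.100e-01 -4.500e-01] [-0.006 -0.306 -0.226]
```

View pics/v8.png

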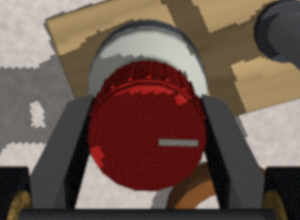

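The end stop is reached: torque is -0.35 Nm and the line is still level in the tool frame. I ease off slightly and lift straight up.

Request:
carry_out(
  series=[
    [[0,0,0,0,0,0.04],[0,0,0,0,0,0.04],[0,0,-5,0,0,0.04],[0,0,-12,0,0,0.04],[0,0,-20,0,0,0.04]],
  ],
  grip_force=18,
)

```text
t: 10.25
eef_pos: [0.5671, -0.1978, 0.1904]
tool_rot: [0.0, 0.233, 0.973, 0.0]
ft_force: [0.2, -0.2, 1.0]
finger_gap: 0.0498
```

```bash
python3 go.py 0 -.09 .27 1.2
```

```text
t 10.25 pos [ 0.5671 -0.1978  0.1904] phi 2.672 F [ 0.2 -0.2  1. ] Tq [ 0.05 -0.1  -0.04] gap 0.0498 j6 -1.53
ROW [  0.1  -0.2 -79.6] [0.001 0.001 0.033]
```

Request:
carry_out(
  series=[
    [[0,0,-20,0,0,0],[0,0,-40,0,0,0],[0,0,-60,0,0,0],[0,0,-75,0,0,0],[0,0,-80,0,0,0]],
  ],
)

```text
t: 10.75
eef_pos: [0.5675, -0.1982, 0.2734]
tool_rot: [0.003, 0.233, 0.973, -0.0]
ft_force: [-0.4, 0.4, -0.4]
finger_gap: 0.05
```

Request:
carry_out(
  series=[
    [[0,0,0,0,0,0],[0,0,0,0,0,0],[0,0,0,0,0,0],[0,0,0,0,0,0],[0,0,0,0,0,0]],
  ],
)

```text
t: 11.25
eef_pos: [0.5673, -0.1981, 0.2725]
tool_rot: [0.002, 0.233, 0.973, 0.0]
ft_force: [-0.6, -0.1, -0.9]
finger_gap: 0.0501
```

```bash
python3 go.py 0 -.09 .27 1.2; python3 - <<'E'
from h import *
s=arm.capture("scene"); cv2.imwrite("pics/v9.png",cv2.resize(s["img"][100:340,150:390,::-1],(580,580)))
print(np.abs(arm.get_state()["joint_velocities"]).max())
E
```

```text
t 11.25 pos [ 0.5673 -0.1981  0.2725] phi 2.672 F [-0.6 -0.1 -0.9] Tq [ 0.03 -0.11 -0.01] gap 0.0501 j6 -1.53
ROW [ 0.5 -0.1  2.5] [0.001 0.003 0.033]
0.004685841218146633
```

View pics/v9.png

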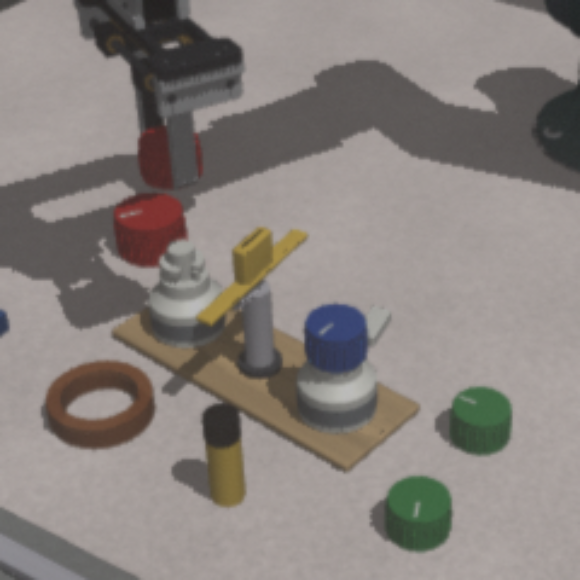

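The scene shows the red cap held level between the fingers at about (170,157), above its bare neck at (183,265). The keeper lies across the stand, the blue cap is on its pot, and the bystanders look unmoved. I hand in.

```bash
python3 -c "
from bench import arm
print(arm.finish_job())"
```

```text
the job is handed in; nothing more can be done
None
```

I turned the yellow keeper clockwise by 1.39 rad. After release, the wrist picture showed its bar lying across the stand, clear of both caps. The red cap gave counter-clockwise, so that was the only direction I tried. I turned it until it met the end stop at about 1.27 rad on the gripper, where torque rose to 0.35 Nm. Then I lifted it straight up about 10 cm and handed in at t ≈ 11.3 s, with no verdict reported.

My last checks at hand-in:
- **Red cap:** held between the fingers with a 50 mm opening at 18 N, level and still, directly above its bare pot neck.
- **Keeper, blue cap and bystanders:** by eye in the last picture, the keeper is still across the stand, the blue cap is on its pot, and the tape roll, glue stick and eraser look unmoved. The scissors were outside the cropped picture and the arm stayed away from them.

One reading disagreed. During the first trial turn the last joint's torque briefly read 0.49 Nm while the wrist sensor showed almost none. The white line on the cap had turned with the gripper, so I took it as the free direction. No check failed.

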